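Fit the drying rack and load the wax plaques

ROBOT

A 6-joint arm with a two-finger parallel gripper is mounted at the origin on the work surface. World frame = base frame: x ahead of the robot, y to its left, z up, the work surface at z = 0. Lengths are in m, angles in degrees, forces in N, time in s.
With the tool pointing down it reaches from about 0.35 to 0.775 m from the base axis. Payload 7.3 kg.
Tool frame: the origin (TCP) lies at the very end of the fingers, on their centre line; the grasp point (between the pads) lies 19 mm behind it; z points along the fingers, y is the line along which they close (so a half turn about z gives the same grasp; the last joint's range is limited). The gripper opens to 92 mm and grips with 3 to 60 N. Pads are 19 mm wide; open, the fingers measure 130 mm over their backs; the gripper's body (75 mm by 190 mm) begins 47 mm behind the grasp point.
Start: joints at [-82.678, 19.595, 87.324, -0, 73.075, -8.365], TCP at [0.142, -0.505, 0.227] pointing down, gripper open.
Joint ranges: [-145.02, 145.02], [-44.19, 115.74], [2.07, 154.8], [-57.11, 237.11], [16.16, 152.29], [-177.93, 177.93]. Speed limits (degrees/s): [147.25, 147.25, 180, 180, 180, 180].

INTERFACE

Orientations are given as [roll, pitch, yaw] about the fixed x, y, z axes, in that order (R = Rz(yaw) Ry(pitch) Rx(roll)).
In Python, from plant import status, capture, camera_info, ticket, nets gives the robot as it stands.
- The arm moves only by the shell command python3 -m inch 'ROWS'. ROWS is JSON, a list of rows, each a list of 7 numbers: the shift along the world's x, y, z normalised to -1 to 1, where 1 is 2 cm, then the turn, a rotation vector about the world's x, y, z normalised to -1 to 1, where 1 is 5 degrees, then the gripper's target within -1 to 1 (fully open at 1, half-way at 0, shut at -1). A call has exactly 10 rows; each row shifts and turns the commanded pose from where the row before left it; what a row does not reach is not made up. A row lasts 1/12 s, in which the tool goes at most 41.7 mm and 7.16 degrees, less where a joint would pass 70% of its speed; a pose out of reach is approached as far as the arm can. A call with a number of a shift or a turn outside -1 to 1 is refused whole. A call with a gripper value outside its range is refused whole. The fingers move at their own pace and stop on an object; the grip force is fixed at half the most. Time passes only in rows, so rows that do not move let the fingers close, or fill a call up. It gives the time, the measured TCP pose, the force, the opening and the grip force at its end, in the units of the state.
- status.observe(): the state, without advancing time (a new reading comes with each control period).
- capture(name): name is "side" or "top"; returns the picture (480x640x3 uint8, red, green, blue); there is no depth.
- camera_info(name): a dict with "fx", "fy", "cx", "cy" (pixels), "extrinsics" (4x4, takes a point from world to camera coordinates). Camera axes: x right, y down, z forward; pixel columns grow to the right and rows downward; lengths in m; the calibration is good to about 2 mm. A picture is of the moment at which its call begins. camera_info takes no time and is no camera call.
- ticket.close_job(): hands the job in; it is judged then, once.
Trained networks look in the newest picture that a camera, given by its name, has taken for a name from the list of things; names that differ only in an ending like _2 or _b are one class to them, and where a whole thing is asked for, a point or a joint stands for the part that bears it (a point fixed in the world has none). Each returns a list of dicts, best first, with "score" (0 to 1); they miss things now and then, are a little off and sometimes report something else, mostly with a low value. They report only what shows in the picture. A call takes as long as a camera call.
- nets.boxes_of(camera, name): "box" ([centre column, centre row, width, height] in pixels, round what is visible of it).
- nets.landmark_of(camera, name): "xy" ([column, row] in pixels: a listed point, or the origin of a listed thing).
The state is a dict: "time": time; "joint_positions": joint angles; "dq": joint speeds; "tau": joint torques, N m; "eef_pos": TCP position; "ee_rot": TCP orientation; "wrist_force": force on the tool from outside, world axes, zero at the start; "moment": the same for the moment, N m; "width": finger opening in m; "grasp_force": force on a finger pad.
Only numpy, scipy, OpenCV 4.12 (cv2) and the standard library are available. Lean on these libraries where they do the work, as an engineer would, in place of code of your own. Each camera call takes 0.05 s, during which the arm holds its last target. There are 200 camera calls.

TASK

Put the grey slotted rack onto the wooden base board so that both pegs come up through its two holes and it lies flat, then push the centre pins of all four of its plastic rivets flush to lock it. After that, stand every painted wax plaque in the rack, one to a slot, upright on its lower edge as it stands now and roughly centred across the rack, without disturbing the tins, candles, phone and brush.

Things in the scene. Friction and masses are not known exactly. Their poses are not given: they have to be found in the camera images.
- base: Fixed wooden base board, 130 (x) x 280 (y) x 15 mm thick, lying on the bench; origin at the centre of its underside. Two steel pegs, 9 mm in diameter with a tapered tip (last 8 mm), stand 32 mm above its top at y = -100 and +100 mm, x = 0. Four dark holes for the rivets at x = +-32, y = +-100 mm.
- rack: Loose grey plastic slotted rack, 0.35 kg, flat on the bench; origin under its centre. Floor plate 90 (x) x 240 (y) x 8 mm, 12.5 mm through holes at y = +-100 mm. Five ribs, x = -25 to 25 mm, tops 38 mm above the underside; grip the middle one (y = -13 to 13 mm) over its 50 mm length, closing along x. Same either way round. Seated, its underside is 15 mm above the bench.
- slot0 (a point): floor centre of an open-ended slot between two ribs, 14 mm wide (y), 30 mm deep, at the rack's y = -60 mm, 8 mm above its underside
- slot1 (a point): floor centre of an open-ended slot between two ribs, 14 mm wide (y), 30 mm deep, at the rack's y = -20 mm, 8 mm above its underside
- slot2 (a point): floor centre of an open-ended slot between two ribs, 14 mm wide (y), 30 mm deep, at the rack's y = 20 mm, 8 mm above its underside
- slot3 (a point): floor centre of an open-ended slot between two ribs, 14 mm wide (y), 30 mm deep, at the rack's y = 60 mm, 8 mm above its underside
- rivet0 (a point): centre of the top of a black rivet collar (18 mm diameter) on the rack's end flange, at rack x = -32, y = -100 mm, 11 mm above the rack's underside; pin 0 stands out of it
- rivet1 (a point): centre of the top of a black rivet collar (18 mm diameter) on the rack's end flange, at rack x = 32, y = -100 mm, 11 mm above the rack's underside; pin 1 stands out of it
- rivet2 (a point): centre of the top of a black rivet collar (18 mm diameter) on the rack's end flange, at rack x = -32, y = 100 mm, 11 mm above the rack's underside; pin 2 stands out of it
- rivet3 (a point): centre of the top of a black rivet collar (18 mm diameter) on the rack's end flange, at rack x = 32, y = 100 mm, 11 mm above the rack's underside; pin 3 stands out of it
- pin0 (a joint): centre pin of rivet 0, 9 mm diameter, stands 9 mm proud of its collar at 0 and is flush with it at 0.009 (m, grows as it is pushed down; starts 0 to 0.002). Stiff: about 7 N moves it, and it stays where it is left
- pin1 (a joint): centre pin of rivet 1, 9 mm diameter, stands 9 mm proud of its collar at 0 and is flush with it at 0.009 (m, grows as it is pushed down; starts 0 to 0.002). Stiff: about 7 N moves it, and it stays where it is left
- pin2 (a joint): centre pin of rivet 2, 9 mm diameter, stands 9 mm proud of its collar at 0 and is flush with it at 0.009 (m, grows as it is pushed down; starts 0 to 0.002). Stiff: about 7 N moves it, and it stays where it is left
- pin3 (a joint): centre pin of rivet 3, 9 mm diameter, stands 9 mm proud of its collar at 0 and is flush with it at 0.009 (m, grows as it is pushed down; starts 0 to 0.002). Stiff: about 7 N moves it, and it stays where it is left
- plaque0: Loose white wax plaque with a painted lotus, about 60 g, 80 wide (x) x 10 thick (y) x 70 mm tall (z); origin at the centre of its lower edge face. It starts upright in the 13 mm slot of a small fixed wooden painting stand (70 x 42 x 20 mm tall, slot floor 8 mm above the bench). May be absent.
- plaque1: Loose white wax plaque with a painted lotus, about 60 g, 80 wide (x) x 10 thick (y) x 70 mm tall (z); origin at the centre of its lower edge face. It starts upright in the 13 mm slot of a small fixed wooden painting stand (70 x 42 x 20 mm tall, slot floor 8 mm above the bench). May be absent.
- plaque2: Loose white wax plaque with a painted lotus, about 60 g, 80 wide (x) x 10 thick (y) x 70 mm tall (z); origin at the centre of its lower edge face. It starts upright in the 13 mm slot of a small fixed wooden painting stand (70 x 42 x 20 mm tall, slot floor 8 mm above the bench). May be absent.
- plaque3: Loose white wax plaque with a painted lotus, about 60 g, 80 wide (x) x 10 thick (y) x 70 mm tall (z); origin at the centre of its lower edge face. It starts upright in the 13 mm slot of a small fixed wooden painting stand (70 x 42 x 20 mm tall, slot floor 8 mm above the bench). May be absent.
- tin_a: bystander: paint tin, 60 mm diameter, 60 mm tall; origin under its centre
- tin_b: bystander: paint tin, 66 mm diameter, 75 mm tall; origin under its centre
- candle_a: bystander: white pillar candle, 60 mm diameter, 136 mm tall plus a wick; origin under its centre
- candle_b: bystander: white pillar candle, 60 mm diameter, 116 mm tall plus a wick; origin under its centre
- phone: bystander: phone lying flat, 75 x 150 x 9 mm; origin under its centre
- brush: bystander: paint brush lying flat, 170 mm long; its origin is underneath it

How it is judged:
By the outcome, as a careful person would: the job done as asked, in the order asked, and still so for the second after the job is handed in, with the robot touching nothing.
Of plaque0, plaque1, plaque2, plaque3 only 2 to 4 are there at a start; the rules pass over those that are not, and their reading is None.
At some moment in a run one of rack may be knocked a few centimetres aside while the robot is not near it.
It also fails if it takes over 210 s, if anything falls off the work surface, if the arm or the gripper's body presses on something with over 40 N, if the wrist force passes 120 N, or if a joint passes its speed limit or range.

## Working session

There is one attempt and no reset: what is moved stays moved. The work goes in short steps, Python scripts to look and compute and a shell command to move; the robot and the scene stay as the last step left them, time stands still between calls to the robot, and variables do not carry over. Pictures are saved under pics/ and viewed, at most 14 in all, crops included, and the job is handed in when it is done.

```bash
mkdir -p pics; ls
python3 - <<'E'
from plant import status, capture, camera_info, nets
import cv2, numpy as np
print(status.observe())
for c in ("top","side"):
    im=capture(c); cv2.imwrite(f"pics/{c}0.png",im[:,:,::-1])
    i=camera_info(c); print(c,i["fx"],i["cx"],i["cy"],np.round(i["extrinsics"],3).tolist())
    for n in ("base","rack","slot0","slot3","rivet0","plaque0","tin_a","candle_a","phone","brush"):
        r=nets.landmark_of(c,n)
        print(n,[(np.round(d["xy"]).astype(int).tolist(),round(d["score"],2)) for d in r][:6])
E
```

```text
pics
{'time': 0.0, 'joint_positions': array([-8.26791074e+01,  1.96374635e+01,  8.73782873e+01, -2.33398489e-03,
        7.30757926e+01, -8.36397645e+00]), 'dq': array([-0.03037678, -0.03162982,  0.07305721, -0.00073023, -0.05441839,
        0.11139298]), 'tau': array([ 1.17280113e-03, -4.31239522e+01, -2.44218636e+01,  7.18871481e-02,
        5.60763048e-02, -1.26902819e-04]), 'eef_pos': array([ 0.14189715, -0.50501987,  0.22602924]), 'ee_rot': array([-1.79909106e+02, -1.11079038e-02,  1.56855415e+01]), 'wrist_force': array([-0.197266  , -0.4856695 , -0.68390235]), 'moment': array([1.00359688e-02, 7.93408277e-02, 6.15998604e-05]), 'grasp_force': 0.0, 'width': 0.09185925204801765}
top 569.6654970204978 320.979291735269 242.30746410351057 [[0.0, -1.0, 0.02, -0.067], [-0.994, -0.003, -0.112, 0.565], [0.112, -0.02, -0.994, 1.223], [0.0, 0.0, 0.0, 1.0]]
base [([243, 226], 0.78)]
rack [([419, 269], 0.84), ([328, 164], 0.61), ([217, 167], 0.22)]
slot0 [([446, 272], 0.95), ([412, 263], 0.83), ([394, 260], 0.8), ([431, 270], 0.78)]
slot3 [([446, 272], 0.95), ([412, 263], 0.83), ([394, 260], 
[... 361 characters left out ...]
389528965854 317.98639030693124 236.02548374628196 [[-0.738, -0.674, -0.023, 0.341], [-0.366, 0.429, -0.826, 0.269], [0.566, -0.601, -0.564, 1.229], [0.0, 0.0, 0.0, 1.0]]
base [([246, 267], 0.94), ([315, 202], 0.26)]
rack [([377, 215], 0.9)]
slot0 [([389, 212], 0.79), ([378, 216], 0.79), ([358, 228], 0.75), ([366, 224], 0.7)]
slot3 [([389, 212], 0.79), ([378, 216], 0.79), ([358, 228], 0.75), ([366, 224], 0.7)]
rivet0 [([351, 234], 0.98), ([392, 201], 0.84), ([336, 224], 0.57)]
plaque0 [([301, 284], 0.94), ([327, 265], 0.66)]
tin_a [([196, 324], 0.91), ([316, 201], 0.83)]
candle_a [([270, 225], 0.8), ([149, 321], 0.61)]
phone [([446, 211], 0.94), ([349, 230], 0.56)]
brush [([200, 262], 0.62)]
```

View pics/top0.png

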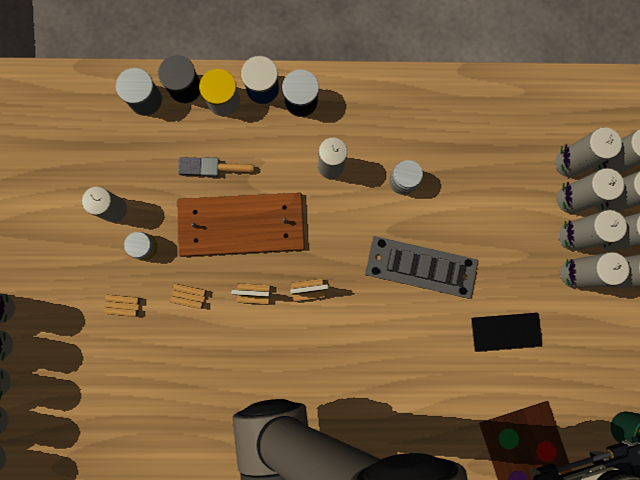

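View pics/side0.png

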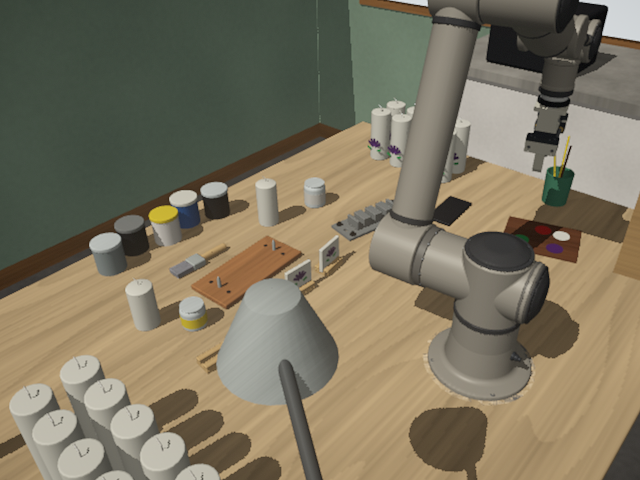

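The top view shows the base near (242,225), the rack at (421,267), two plaques at (252,292) and (309,289), and two empty stands. The phone, tins, candles and brush stand clear of the path.

```bash
cat > h.py <<'E'
from plant import status, capture, camera_info, nets
import cv2, numpy as np
def world(c,xy,z):
    i=camera_info(c);E=np.array(i["extrinsics"]);R,t=E[:3,:3],E[:3,3]
    xy=np.atleast_2d(xy).astype(float)
    d=np.c_[(xy[:,0]-i["cx"])/i["fx"],(xy[:,1]-i["cy"])/i["fy"],np.ones(len(xy))]@R
    o=-R.T@t
    return o+d*((z-o[2])/d[:,2])[:,None]
def pix(c,P):
    i=camera_info(c);E=np.array(i["extrinsics"]);p=np.atleast_2d(P)@E[:3,:3].T+E[:3,3]
    return np.c_[p[:,0]/p[:,2]*i["fx"]+i["cx"],p[:,1]/p[:,2]*i["fy"]+i["cy"]]
def fit(model,obs):
    "rigid 2D fit model->obs: x,y,yaw,residual"
    m,o=np.array(model)[:,:2],np.array(obs)[:,:2];mc,oc=m.mean(0),o.mean(0)
    H=(m-mc).T@(o-oc);a=np.arctan2(H[0,1]-H[1,0],H[0,0]+H[1,1])
    R=np.array([[np.cos(a),-np.sin(a)],[np.sin(a),np.cos(a)]])
    t=oc-R@mc
    return t,np.degrees(a),np.linalg.norm((R@m.T).T+t-o,axis=1)
RIV=[(-.032,-.1),(.032,-.1),(-.032,.1),(.032,.1)]
E
python3 - <<'E'
from h import *
im=cv2.imread("pics/top0.png")
for nm,(x0,y0,w,h) in {"base":(165,185,160,120),"rack":(360,230,128,96)}.items():
    cv2.imwrite(f"pics/c_{nm}.png",cv2.resize(im[y0:y0+h,x0:x0+w],(800,600),interpolation=cv2.INTER_CUBIC))
r=[d["xy"] for d in nets.landmark_of("top","rivet0")][:4] if 0 else [(471,264),(462,289),(376,269),(382,243)]
print("rivets",np.round(world("top",r,.011),4).tolist())
print("rack corners px?")
E
```

```text
rivets [[0.5189, -0.4032, 0.011], [0.463, -0.3814, 0.011], [0.5074, -0.1895, 0.011], [0.5659, -0.2036, 0.011]]
rack corners px?
```

View pics/c_base.png

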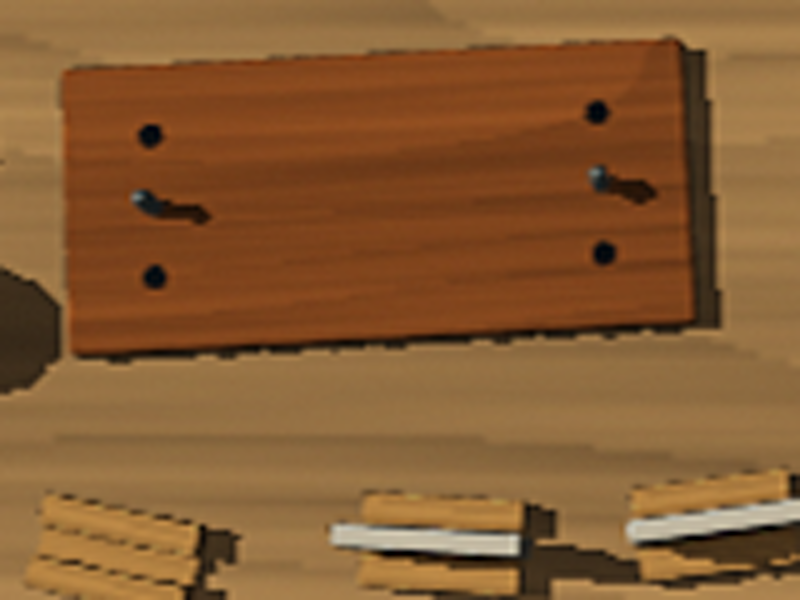

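View pics/c_rack.png

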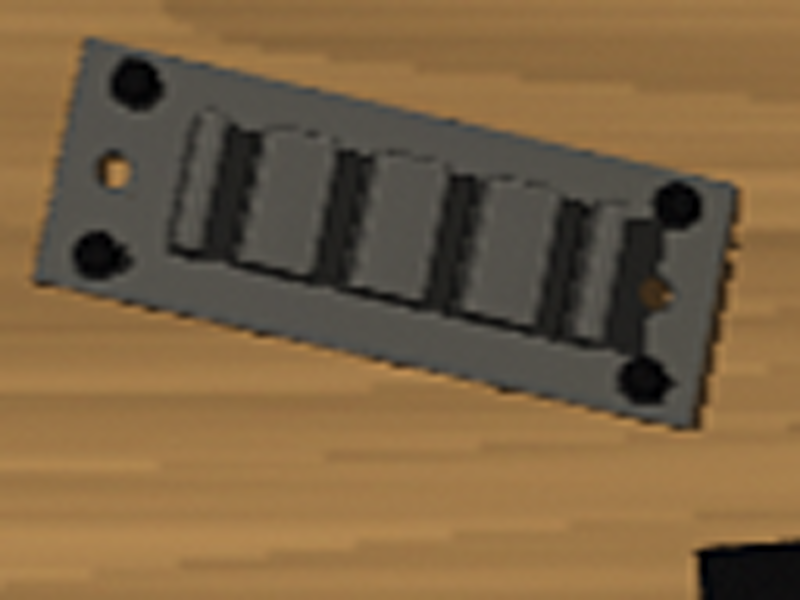

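Run:
```python
from h import *
cv=lambda a,s,o:(np.array(a)+.5)/s-.5+np.array(o)
hb=world("top",cv([(154,277),(150,135),(604,253),(597,112)],5,(165,185)),.015)
# model order so that +y is left: image left = +y
print("base",fit([(-.032,.1),(.032,.1),(-.032,-.1),(.032,-.1)],hb))
pt=world("top",cv([(142,197),(599,174)],5,(165,185)),.047);print("peg tips",pt.round(4).tolist(),"mid",pt.mean(0))
pr=cv([(98,255),(137,82),(645,380),(677,203)],6.25,(360,230))
for z in (.011,.018): print("rack",fit([(-.032,.1),(.032,.1),(-.032,-.1),(.032,-.1)],world("top",pr,z)))
ph=world("top",cv([(113,170),(656,292)],6.25,(360,230)),.004);print("holes",ph.round(4).tolist(),ph.mean(0))
im=cv2.imread("pics/top0.png")
sub=im[275:305,225:335]; hsv=cv2.cvtColor(sub,cv2.COLOR_BGR2HSV)
m=((hsv[...,1]<60)&(hsv[...,2]>140)).astype(np.uint8)
n,l,s,c=cv2.connectedComponentsWithStats(m)
for k in range(1,n):
    if s[k,4]<30: continue
    ys,xs=np.nonzero(l==k); r=cv2.minAreaRect(np.c_[xs+225,ys+275].astype(np.float32)); print(s[k],r)
    b=world("top",cv2.boxPoints(r),.078); print(b.round(4).tolist(), b.mean(0).round(4))
for n in ("tin_a","candle_a","phone"): pass
```

```text
base (array([0.6086954 , 0.11481895]), np.float64(3.2143213886257587), array([2.20559654e-04, 2.04844396e-05, 1.24026262e-04, 9.51619851e-05]))
peg tips [[0.6024, 0.2127, 0.047], [0.6132, 0.0141, 0.047]] mid [0.60778137 0.11341719 0.047     ]
rack (array([ 0.51351034, -0.2924159 ]), np.float64(-12.67550623956566), array([5.93021874e-05, 6.38754412e-04, 4.22206433e-04, 8.39437271e-04]))
rack (array([ 0.51301652, -0.29103107]), np.float64(-12.675506239565658), array([0.0005615 , 0.0012011 , 0.00044566, 0.00132149]))
holes [[0.5354, -0.1943, 0.004], [0.4917, -0.3898, 0.004]] [ 0.51354963 -0.29205793  0.004     ]
[ 65  10  38   8 152] ((308.58087158203125, 288.619873046875), (3.9664013385772705, 37.465248107910156), 82.56858825683594)
[[0.4605, 0.0004, 0.078], [0.4707, -0.0777, 0.078], [0.4624, -0.0788, 0.078], [0.4522, -0.0007, 0.078]] [ 0.4615 -0.0392  0.078 ]
[  6  15  38   6 152] ((249.4923095703125, 292.6384582519531), (37.22038269042969, 3.9938414096832275), 3.1798298358917236)
[[0.4509, 0.1237, 0.078], [0.4592, 0.1234, 0.078], [0.455, 0.0456, 0.078], [0.4466, 0.0459, 0.078]] [0.4529 0.0847 0.078 ]
```

```bash
python3 -m inch '[[0.929,0.532,-0.25,0,0,0.616,1],[0.929,0.532,-0.25,0,0,0.616,1],[0.929,0.532,-0.25,0,0,0.616,1],[0.929,0.532,-0.25,0,0,0.616,1],[0.929,0.532,-0.25,0,0,0.616,1],[0.929,0.532,-0.25,0,0,0.616,1],[0.929,0.532,-0.25,0,0,0.616,1],[0.929,0.532,-0.25,0,0,0.616,1],[0.929,0.532,-0.25,0,0,0.616,1],[0.929,0.532,-0.25,0,0,0.616,1]]'
python3 -m inch '[[0.929,0.532,-0.25,0,0,0.616,1],[0.929,0.532,-0.25,0,0,0.616,1],[0.929,0.532,-0.25,0,0,0.616,1],[0.929,0.532,-0.25,0,0,0.616,1],[0.929,0.532,-0.25,0,0,0.616,1],[0.929,0.532,-0.25,0,0,0.616,1],[0.929,0.532,-0.25,0,0,0.616,1],[0.929,0.532,-0.25,0,0,0.616,1],[0.929,0.532,-0.25,0,0,0.616,1],[0.929,0.532,-0.25,0,0,0.616,1]]'
python3 - <<'E'
from h import *
im=capture("top");cv2.imwrite("pics/t1.png",im[:,:,::-1])
s=status.observe();print(s["time"],s["eef_pos"],s["ee_rot"],s["joint_positions"])
print([(np.round(d["xy"],1).tolist(),round(d["score"],2)) for d in nets.landmark_of("top","rivet0")])
print([(np.round(d["xy"],1).tolist(),round(d["score"],2)) for d in nets.landmark_of("side","rivet0")])
for z in (.011,): print(pix("top",[[.5135-.1*0.2195*-1,-.2922+.1*.9756,0.004],[.5135-.1*.2195,-.2922-.1*.9756,.004]]))
E
```

```text
time: 1.93
eef_pos: [0.3287, -0.3985, 0.1766]
ee_rot: [180.0, 0.0, 46.6]
wrist_force: [-0.9, -0.5, -0.6]
width: 0.0917
grasp_force: 0.0
time: 2.77
eef_pos: [0.5145, -0.292, 0.1264]
ee_rot: [180.0, 0.0, 77.4]
wrist_force: [-0.8, -0.3, -0.3]
width: 0.092
grasp_force: 0.0
2.8167 [ 0.51700862 -0.28979173  0.12546443] [ 1.79954265e+02 -9.64999647e-02  7.77252682e+01] [-36.7354263   31.89532475  84.27036294   0.11896911  63.832689
 -24.51311918]
[([465.3, 291.0], 0.86), ([382.1, 240.2], 0.69), ([376.7, 270.2], 0.57)]
[([350.7, 234.5], 0.98), ([391.9, 201.3], 0.84), ([336.2, 224.1], 0.57)]
[[377.78936813 256.75215422]
 [464.5382709  276.3723724 ]]
```

Run:
```python
from h import *
s=status.observe();print(s["eef_pos"],s["ee_rot"])
im=capture("top")
s=status.observe();print(s["eef_pos"],s["ee_rot"])
a=im[215:335,340:500,::-1];a=cv2.resize(a,(800,600),interpolation=cv2.INTER_CUBIC);cv2.imwrite("pics/t1c.png",a)
```

```text
[ 0.51418707 -0.29169103  0.12608588] [-1.79951224e+02 -1.94813372e-02  7.73912866e+01]
[ 0.51351929 -0.29238357  0.12643236] [-1.79958843e+02  5.65571496e-04  7.73048401e+01]
```

View pics/t1c.png

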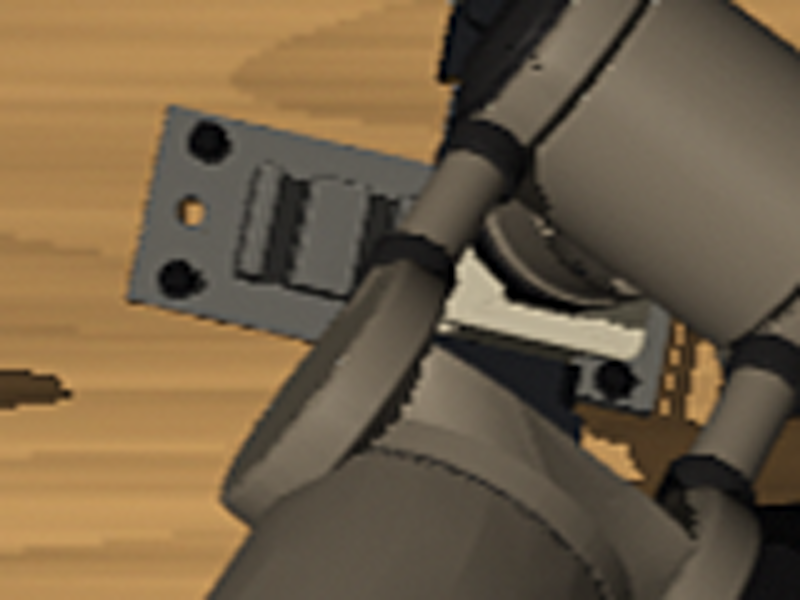

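The rack has not moved since the first picture: its rivets are still at about (381.8,243.4) and (375.8,270.8). I'll descend and grip it.

```bash
python3 -m inch '[[0,0,-0.9,0,0,0,1],[0,0,-0.9,0,0,0,1],[0,0,-0.9,0,0,0,1],[0,0,-0.9,0,0,0,1],[0,0,-0.9,0,0,0,1],[0,0,-0.5,0,0,0,1],[0,0,-0.4,0,0,0,1],[0,0,-0.25,0,0,0,1],[0,0,0,0,0,0,1],[0,0,0,0,0,0,1]]'
python3 -m inch '[[0,0,0,0,0,0,-1],[0,0,0,0,0,0,-1],[0,0,0,0,0,0,-1],[0,0,0,0,0,0,-1],[0,0,0,0,0,0,-1],[0,0,0,0,0,0,-1],[0,0,0,0,0,0,-1],[0,0,0,0,0,0,-1],[0,0,0,0,0,0,-1],[0,0,0,0,0,0,-1]]'
```

```text
time: 3.8
eef_pos: [0.5137, -0.293, 0.0143]
ee_rot: [180.0, 0.0, 77.3]
wrist_force: [-0.4, -0.2, 0.6]
width: 0.0919
grasp_force: 0.0
time: 4.63
eef_pos: [0.5136, -0.2926, 0.0138]
ee_rot: [180.0, 0.0, 77.3]
wrist_force: [0.7, -0.4, 1.5]
width: 0.0494
grasp_force: 30.0
```

```bash
python3 -m inch '[[0,0,0.5,0,0,0,-1],[0,0,0.5,0,0,0,-1],[0,0,0.5,0,0,0,-1],[0,0,0.5,0,0,0,-1],[0,0,0.5,0,0,0,-1],[0,0,0.5,0,0,0,-1],[0,0,0.5,0,0,0,-1],[0,0,0.5,0,0,0,-1],[0,0,0.5,0,0,0,-1],[0,0,0.5,0,0,0,-1]]'
python3 - <<'E'
from h import *
print("cand",world("top",[(333,148),(97,197)],.126).round(3).tolist(),"tins",world("top",[(408,175),(138,243)],.07).round(3).tolist())
s=status.observe();print(s["eef_pos"],s["ee_rot"],s["width"])
E
```

```text
time: 5.47
eef_pos: [0.5135, -0.2926, 0.1148]
ee_rot: [180.0, 0.0, 77.3]
wrist_force: [0.8, 0.5, -4.0]
width: 0.0495
grasp_force: 30.0
cand [[0.751, -0.089, 0.126], [0.646, 0.393, 0.126]] tins [[0.708, -0.254, 0.07], [0.558, 0.323, 0.07]]
[ 0.51353155 -0.29263144  0.1147854 ] [1.79993257e+02 1.48898717e-03 7.72864192e+01] 0.049521061638467014
```

```bash
python3 -m inch '[[0.237,0.5,0,0,0,0.159,-1],[0.237,1,0,0,0,0.159,-1],[0.237,1,0,0,0,0.159,-1],[0.237,1,0,0,0,0.159,-1],[0.237,1,0,0,0,0.159,-1],[0.237,1,0,0,0,0.159,-1],[0.237,1,0,0,0,0.159,-1],[0.237,1,0,0,0,0.159,-1],[0.237,1,0,0,0,0.159,-1],[0.237,1,0,0,0,0.159,-1]]'
python3 -m inch '[[0.237,1,0,0,0,0.159,-1],[0.237,1,0,0,0,0.159,-1],[0.237,1,0,0,0,0.159,-1],[0.237,1,0,0,0,0.159,-1],[0.237,1,0,0,0,0.159,-1],[0.237,1,0,0,0,0.159,-1],[0.237,1,0,0,0,0.159,-1],[0.237,1,0,0,0,0.159,-1],[0.237,1,0,0,0,0.159,-1],[0.237,1,0,0,0,0.159,-1]]'
python3 -m inch '[[0,0.5,0,0,0,0,-1],[0,0.35,0,0,0,0,-1],[0,0,-0.5,0,0,0,-1],[0,0,-0.5,0,0,0,-1],[0,0,0,0,0,0,-1],[0,0,0,0,0,0,-1],[0,0,0,0,0,0,-1],[0,0,0,0,0,0,-1],[0,0,0,0,0,0,-1],[0,0,0,0,0,0,-1]]'
python3 - <<'E'
from h import *
s=status.observe();print(s["eef_pos"],s["ee_rot"],s["width"])
for c in("top","side"):
    im=capture(c);cv2.imwrite(f"pics/{c}2.png",im[:,:,::-1])
    print([(np.round(d["xy"],1).tolist(),round(d["score"],2)) for d in nets.landmark_of(c,"rivet0")])
im=cv2.imread("pics/top2.png")[165:285,160:320];sd=cv2.imread("pics/side2.png")[200:320,180:340]
cv2.imwrite("pics/m2.png",np.vstack([cv2.resize(a,(400,300),interpolation=cv2.INTER_CUBIC) for a in(im,sd)]))
E
```

```text
time: 6.3
eef_pos: [0.561, -0.1007, 0.1134]
ee_rot: [-180.0, -0.0, 85.3]
wrist_force: [-0.4, -0.1, -3.9]
width: 0.0499
grasp_force: 30.0
time: 7.13
eef_pos: [0.608, 0.0993, 0.1133]
ee_rot: [-179.9, -0.0, 93.3]
wrist_force: [0.6, 0.8, -3.4]
width: 0.05
grasp_force: 30.0
time: 7.97
eef_pos: [0.6086, 0.1141, 0.0941]
ee_rot: [180.0, 0.0, 93.2]
wrist_force: [-0.1, -0.5, -3.5]
width: 0.0499
grasp_force: 30.0
[0.60859977 0.11409819 0.09412212] [1.79956732e+02 1.59069433e-04 9.31659633e+01] 0.04992282418128715
[([191.5, 204.1], 0.91), ([188.2, 235.0], 0.81), ([282.7, 198.6], 0.79), ([284.7, 233.2], 0.76)]
[([264.2, 221.0], 0.96), ([222.3, 265.0], 0.9), ([205.9, 257.9], 0.66), ([280.9, 227.5], 0.63), ([245.0, 243.8], 0.15)]
```

View pics/m2.png

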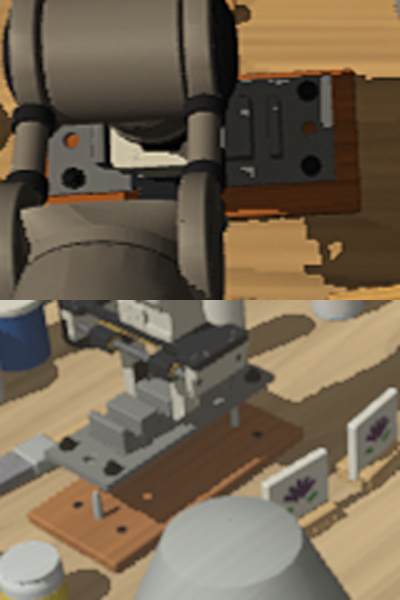

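Run:
```python
import cv2,numpy as np
im=cv2.imread("pics/top2.png");sd=cv2.imread("pics/side2.png")
r=lambda a,w,h:cv2.resize(a,(w,h),interpolation=cv2.INTER_CUBIC)
top=np.hstack([r(im[190:240,170:220],400,400),r(im[190:240,260:310],400,400)])
cv2.imwrite("pics/m3.png",top)
```

```text
(no output)
```

View pics/m3.png

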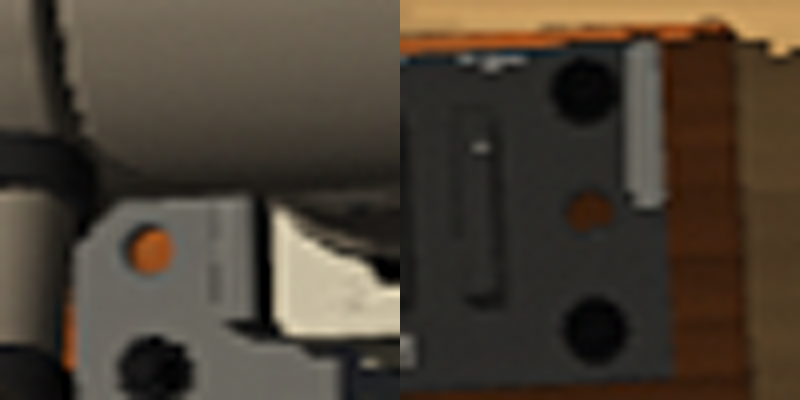

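Run:
```python
from h import *
rz=.0941-.0138
h=world("top",[(188.3,220.7),(283.3,216.1)],rz+.006)
print(h.round(4).tolist(),h.mean(0),np.linalg.norm(h[0]-h[1]))
rv=world("top",[(188.9,235.6),(282.7,200.9),(284.1,230.9)],rz+.013)
print(fit([(-.032,.1),(.032,-.1),(-.032,-.1)],rv))
hm=world("top",[(188.3,220.7),(283.3,216.1)],rz+.006)
print(fit([(0,.1),(0,-.1)],hm))
```

```text
[[0.6037, 0.2146, 0.0863], [0.6142, 0.0147, 0.0863]] [0.60894482 0.11468915 0.0863    ] 0.200193598879809
(array([0.60833025, 0.11367926]), np.float64(3.0678541112185482), array([0.00076993, 0.00039643, 0.00037557]))
(array([0.60894482, 0.11468915]), np.float64(3.00658815078774), array([9.67994399e-05, 9.67994399e-05]))
```

```bash
python3 -m inch '[[0,0,-0.4,0,0,0,-1],[0,0,-0.4,0,0,0,-1],[0,0,-0.3,0,0,0,-1],[0,0,-0.3,0,0,0,-1],[0,0,-0.2,0,0,0,-1],[0,0,-0.2,0,0,0,-1],[0,0,-0.1,0,0,0,-1],[0,0,-0.1,0,0,0,-1],[0,0,0,0,0,0,-1],[0,0,0,0,0,0,-1]]'
python3 -m inch '[[0,0,-0.1,0,0,0,-1],[0,0,-0.1,0,0,0,-1],[0,0,-0.1,0,0,0,-1],[0,0,-0.1,0,0,0,-1],[0,0,0,0,0,0,-1],[0,0,0,0,0,0,-1],[0,0,0,0,0,0,-1],[0,0,0,0,0,0,-1],[0,0,0,0,0,0,-1],[0,0,0,0,0,0,-1]]'
```

```text
time: 9.0
eef_pos: [0.6085, 0.1143, 0.0538]
ee_rot: [180.0, 0.0, 93.2]
wrist_force: [0.3, -0.1, -2.7]
width: 0.0498
grasp_force: 30.0
time: 9.83
eef_pos: [0.6084, 0.1144, 0.0458]
ee_rot: [180.0, -0.0, 93.2]
wrist_force: [-0.7, 0.5, -3.3]
width: 0.0497
grasp_force: 30.0
```

```bash
python3 -m inch '[[0,0,-0.1,0,0,0,-1],[0,0,-0.1,0,0,0,-1],[0,0,-0.1,0,0,0,-1],[0,0,-0.1,0,0,0,-1],[0,0,-0.1,0,0,0,-1],[0,0,-0.1,0,0,0,-1],[0,0,-0.1,0,0,0,-1],[0,0,0,0,0,0,-1],[0,0,0,0,0,0,-1],[0,0,0,0,0,0,-1]]'
python3 -m inch '[[0,0,-0.05,0,0,0,-1],[0,0,-0.05,0,0,0,-1],[0,0,-0.05,0,0,0,-1],[0,0,0,0,0,0,-1],[0,0,0,0,0,0,-1],[0,0,0,0,0,0,-1],[0,0,0,0,0,0,-1],[0,0,0,0,0,0,-1],[0,0,0,0,0,0,-1],[0,0,0,0,0,0,-1]]'
```

```text
time: 10.67
eef_pos: [0.6084, 0.1143, 0.0318]
ee_rot: [180.0, 0.0, 93.2]
wrist_force: [0.5, 0.1, -3.1]
width: 0.05
grasp_force: 30.0
time: 11.5
eef_pos: [0.6084, 0.1143, 0.0288]
ee_rot: [180.0, 0.0, 93.2]
wrist_force: [0.4, 0.1, -2.1]
width: 0.0496
grasp_force: 30.0
```

```bash
python3 -m inch '[[0,0,-0.03,0,0,0,-1],[0,0,0,0,0,0,-1],[0,0,0,0,0,0,1],[0,0,0,0,0,0,1],[0,0,0,0,0,0,1],[0,0,0,0,0,0,1],[0,0,0,0,0,0,1],[0,0,0,0,0,0,1],[0,0,0,0,0,0,1],[0,0,0,0,0,0,1]]'
python3 -m inch '[[0,0,0.2,0,0,0,1],[0,0,0.4,0,0,0,1],[0,0,0.8,0,0,0,1],[0,0,0.8,0,0,0,1],[0,0,0.8,0,0,0,1],[0,0,0.8,0,0,0,1],[0,0,0.8,0,0,0,1],[0,0,0.8,0,0,0,1],[0,0,0.8,0,0,0,1],[0,0,0.8,0,0,0,1]]'
python3 -m inch '[[-1,0,0,0,0,0,-1],[-1,0,0,0,0,0,-1],[-1,0,0,0,0,0,-1],[-1,0,0,0,0,0,-1],[-1,0,0,0,0,0,-1],[-1,0,0,0,0,0,-1],[-1,0,0,0,0,0,-1],[-1,0,0,0,0,0,-1],[0,0,0,0,0,0,-1],[0,0,0,0,0,0,-1]]'
python3 - <<'E'
from h import *
s=status.observe();print(s["eef_pos"],s["ee_rot"],s["width"])
for c in("top","side"):
    im=capture(c);cv2.imwrite(f"pics/{c}3.png",im[:,:,::-1])
im=cv2.imread("pics/top3.png")[175:295,160:320];sd=cv2.imread("pics/side3.png")[200:320,180:340]
cv2.imwrite("pics/m4.png",np.hstack([cv2.resize(im,(400,600)[:1]+(300,),interpolation=cv2.INTER_CUBIC),cv2.resize(sd,(400,300),interpolation=cv2.INTER_CUBIC)]))
E
```

```text
time: 12.33
eef_pos: [0.6084, 0.1143, 0.0281]
ee_rot: [180.0, 0.0, 93.2]
wrist_force: [0.0, -0.5, -0.4]
width: 0.0913
grasp_force: 0.0
time: 13.17
eef_pos: [0.6084, 0.1143, 0.1699]
ee_rot: [179.9, 0.0, 93.2]
wrist_force: [-1.2, 0.7, -0.3]
width: 0.0914
grasp_force: 0.0
time: 14.0
eef_pos: [0.4482, 0.1145, 0.1692]
ee_rot: [179.9, -0.0, 93.2]
wrist_force: [-0.3, 0.2, -0.0]
width: 0.03
grasp_force: 0.0
[0.44820835 0.11447348 0.16922766] [ 1.79892850e+02 -4.59566381e-03  9.32055962e+01] 0.03002004417740548
```

View pics/m4.png

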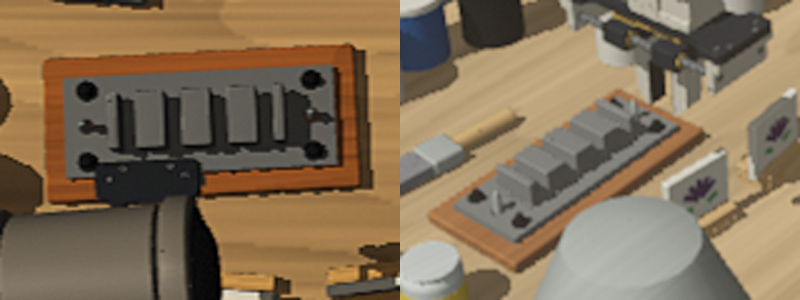

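The rack is seated: both pegs come up through its holes and it lies flat on the base. Next come the pins, starting with pin2.

```bash
python3 -m inch '[[0.767,0.612,0,0,0,0,-1],[0.767,0.612,0,0,0,0,-1],[0.767,0.612,0,0,0,0,-1],[0.767,0.612,-0.5,0,0,0,-1],[0.767,0.612,-0.9,0,0,0,-1],[0.767,0.612,-0.9,0,0,0,-1],[0.767,0.612,-0.9,0,0,0,-1],[0.767,0.612,-0.9,0,0,0,-1],[0,0,-0.9,0,0,0,-1],[0,0,-0.9,0,0,0,-1]]'
python3 -m inch '[[0,0,-0.3,0,0,0,-1],[0,0,-0.2,0,0,0,-1],[0,0,-0.2,0,0,0,-1],[0,0,-0.1,0,0,0,-1],[0,0,-0.1,0,0,0,-1],[0,0,-0.1,0,0,0,-1],[0,0,-0.1,0,0,0,-1],[0,0,-0.1,0,0,0,-1],[0,0,0,0,0,0,-1],[0,0,0,0,0,0,-1]]'
```

```text
time: 14.93
eef_pos: [0.5726, 0.213, 0.0486]
ee_rot: [180.0, -0.0, 93.2]
wrist_force: [0.1, 0.7, -0.6]
width: 0.0005
grasp_force: 0.0
time: 15.77
eef_pos: [0.5718, 0.2123, 0.0277]
ee_rot: [179.9, -0.0, 93.2]
wrist_force: [-1.7, -0.2, 7.0]
width: 0.0003
grasp_force: 2.9
```

```bash
python3 -m inch '[[0,0,-0.1,0,0,0,-1],[0,0,-0.1,0,0,0,-1],[0,0,0,0,0,0,-1],[0,0,0,0,0,0,-1],[0,0,0,0,0,0,-1],[0,0,0,0,0,0,-1],[0,0,0,0,0,0,-1],[0,0,0,0,0,0,-1],[0,0,0,0,0,0,-1],[0,0,0,0,0,0,-1]]'
```

```text
time: 16.6
eef_pos: [0.5719, 0.2123, 0.0262]
ee_rot: [179.8, -0.0, 93.2]
wrist_force: [-7.9, -2.7, 23.8]
width: 0.0007
grasp_force: 12.0
```

```bash
python3 -m inch '[[0,0,0.9,0,0,0,-1],[0,0,0.9,0,0,0,-1],[0.393,0.022,0,0,0,0,-1],[0.786,0.045,0,0,0,0,-1],[0.786,0.045,0,0,0,0,-1],[0.786,0.045,0,0,0,0,-1],[0.393,0.023,0,0,0,0,-1],[0,0,-0.5,0,0,0,-1],[0,0,-0.3,0,0,0,-1],[0,0,-0.2,0,0,0,-1]]'
python3 -m inch '[[0,0,-0.1,0,0,0,-1],[0,0,-0.1,0,0,0,-1],[0,0,-0.1,0,0,0,-1],[0,0,-0.1,0,0,0,-1],[0,0,-0.1,0,0,0,-1],[0,0,-0.1,0,0,0,-1],[0,0,-0.1,0,0,0,-1],[0,0,-0.1,0,0,0,-1],[0,0,0,0,0,0,-1],[0,0,0,0,0,0,-1]]'
```

```text
time: 17.43
eef_pos: [0.6325, 0.2156, 0.0359]
ee_rot: [-179.8, 0.0, 93.2]
wrist_force: [-1.0, 0.3, -0.1]
width: 0.0004
grasp_force: 0.0
time: 18.27
eef_pos: [0.6337, 0.216, 0.0262]
ee_rot: [179.9, 0.0, 93.2]
wrist_force: [-10.8, -3.4, 22.3]
width: 0.0006
grasp_force: 11.3
```

```bash
python3 -m inch '[[0,0,0.8,0,0,0,-1],[0,0,0.9,0,0,0,-1],[0,0,0.8,0,0,0,-1],[0.06,-1,0,0,0,0,-1],[0.06,-1,0,0,0,0,-1],[0.06,-1,0,0,0,0,-1],[0.06,-1,0,0,0,0,-1],[0.06,-1,0,0,0,0,-1],[0.06,-1,0,0,0,0,-1],[0.06,-1,0,0,0,0,-1]]'
python3 -m inch '[[0.06,-1,0,0,0,0,-1],[0.06,-1,0,0,0,0,-1],[0.06,-0.6,0,0,0,0,-1],[0,-0.39,0,0,0,0,-1],[0,0,-0.5,0,0,0,-1],[0,0,-0.5,0,0,0,-1],[0,0,-0.4,0,0,0,-1],[0,0,-0.3,0,0,0,-1],[0,0,0,0,0,0,-1],[0,0,0,0,0,0,-1]]'
python3 -m inch '[[0,0,-0.1,0,0,0,-1],[0,0,-0.1,0,0,0,-1],[0,0,-0.1,0,0,0,-1],[0,0,-0.1,0,0,0,-1],[0,0,-0.1,0,0,0,-1],[0,0,-0.1,0,0,0,-1],[0,0,-0.1,0,0,0,-1],[0,0,-0.1,0,0,0,-1],[0,0,0,0,0,0,-1],[0,0,0,0,0,0,-1]]'
```

```text
time: 19.1
eef_pos: [0.6424, 0.075, 0.0725]
ee_rot: [180.0, 0.0, 93.2]
wrist_force: [-0.2, 0.1, -0.5]
width: 0.0005
grasp_force: 0.0
time: 19.93
eef_pos: [0.6456, 0.0168, 0.0373]
ee_rot: [-179.9, -0.0, 93.2]
wrist_force: [1.1, 0.6, 0.2]
width: 0.0006
grasp_force: 0.0
time: 20.77
eef_pos: [0.6465, 0.0162, 0.0262]
ee_rot: [179.8, 0.0, 93.2]
wrist_force: [-8.6, 0.7, 24.2]
width: 0.0004
grasp_force: 11.7
```

```bash
python3 -m inch '[[0,0,0.9,0,0,0,-1],[0,0,0.9,0,0,0,-1],[-0.4,-0.022,0,0,0,0,-1],[-0.8,-0.045,0,0,0,0,-1],[-0.8,-0.045,0,0,0,0,-1],[-0.8,-0.045,0,0,0,0,-1],[-0.4,-0.023,0,0,0,0,-1],[0,0,-0.5,0,0,0,-1],[0,0,-0.3,0,0,0,-1],[0,0,-0.2,0,0,0,-1]]'
python3 -m inch '[[0,0,-0.1,0,0,0,-1],[0,0,-0.1,0,0,0,-1],[0,0,-0.1,0,0,0,-1],[0,0,-0.1,0,0,0,-1],[0,0,-0.1,0,0,0,-1],[0,0,-0.1,0,0,0,-1],[0,0,-0.1,0,0,0,-1],[0,0,-0.1,0,0,0,-1],[0,0,0,0,0,0,-1],[0,0,0,0,0,0,-1]]'
```

```text
time: 21.6
eef_pos: [0.5824, 0.0124, 0.037]
ee_rot: [-180.0, -0.0, 93.2]
wrist_force: [0.8, -0.3, 0.1]
width: 0.0006
grasp_force: 0.0
time: 22.43
eef_pos: [0.5825, 0.0125, 0.0261]
ee_rot: [179.9, 0.0, 93.2]
wrist_force: [-11.1, 0.5, 31.2]
width: 0.0003
grasp_force: 15.7
```

```bash
python3 -m inch '[[0,0,0.8,0,0,0,-1],[0,0,1,0,0,0,-1],[0,0,1,0,0,0,-1],[0,0,1,0,0,0,-1],[0,0,1,0,0,0,-1],[0,0,1,0,0,0,-1],[0,0,1,0,0,0,-1],[0,-1,0,0,0,0,-1],[-0.5,-1,0,0,0,0,-1],[-1,-1,0,0,0,0,-1]]'
python3 -m inch '[[-1,-1,0,0,0,0,0],[-1,-1,0,0,0,0,0],[-1,-1,0,0,0,0,0],[-1,-1,0,0,0,0,0],[-1,-1,0,0,0,0,0],[-1,-1,0,0,0,0,0],[-1,-1,0,0,0,0,0],[0,0,0,0,0,0,0],[0,0,0,0,0,0,0],[0,0,0,0,0,0,0]]'
python3 - <<'E'
from h import *
s=status.observe();print(s["eef_pos"],s["ee_rot"],s["width"])
for c in("top","side"):
    im=capture(c);cv2.imwrite(f"pics/{c}4.png",im[:,:,::-1])
im=cv2.imread("pics/top4.png")[185:305,165:325];sd=cv2.imread("pics/side4.png")[220:300,190:310]
r=lambda a:cv2.resize(a,(0,0),fx=4,fy=4,interpolation=cv2.INTER_CUBIC)
cv2.imwrite("pics/m5.png",cv2.resize(sd,(720,480),interpolation=cv2.INTER_CUBIC))
cv2.imwrite("pics/m6.png",cv2.resize(im,(800,600),interpolation=cv2.INTER_CUBIC))
E
```

```text
time: 23.27
eef_pos: [0.5535, -0.0482, 0.1585]
ee_rot: [179.8, 0.0, 93.3]
wrist_force: [-0.4, -0.8, 0.0]
width: 0.0005
grasp_force: 0.0
time: 24.1
eef_pos: [0.4125, -0.1876, 0.1583]
ee_rot: [179.9, 0.0, 93.1]
wrist_force: [-0.3, -0.5, 0.2]
width: 0.0457
grasp_force: 0.0
[ 0.41254788 -0.18759443  0.15833626] [1.79944313e+02 1.19409670e-02 9.31497624e+01] 0.045678457674787634
```

View pics/m5.png

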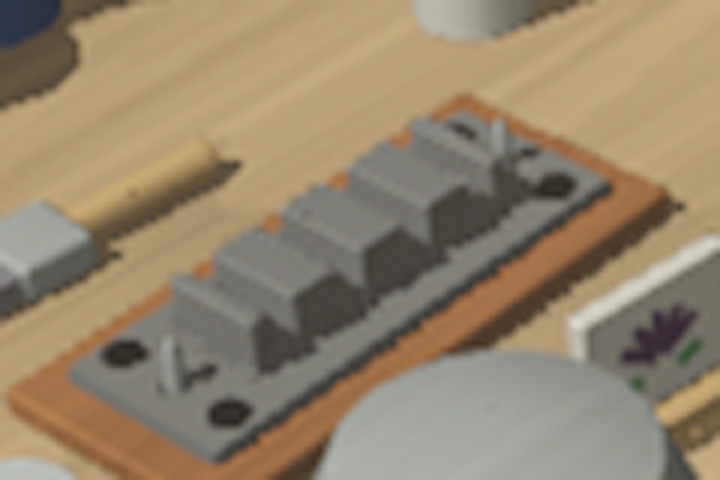

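View pics/m6.png

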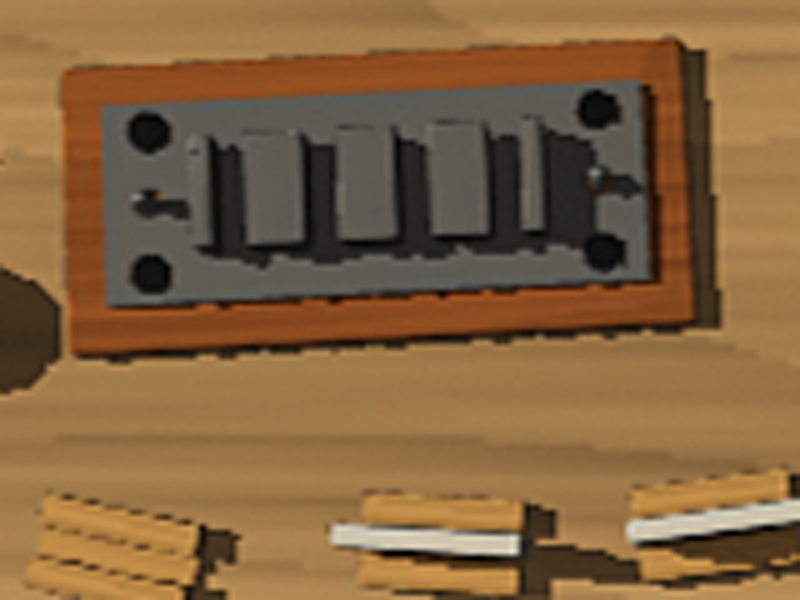

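```bash
python3 -m inch '[[0.306,0.928,0,0,0,0.104,0],[0.306,0.928,0,0,0,0.104,0],[0.306,0.928,0,0,0,0.104,0],[0.306,0.928,0,0,0,0.104,0],[0.306,0.928,0,0,0,0.104,0],[0.306,0.928,0,0,0,0.104,0],[0.306,0.928,0,0,0,0.104,0],[0.306,0.928,0,0,0,0.104,0],[0,0,0,0,0,0,0],[0,0,0,0,0,0,0]]'
python3 - <<'E'
from h import *
cv=lambda a,s,o:(np.array(a)+.5)/s-.5+np.array(o)
t,a,r=fit([(.032,.1),(-.032,.1),(.032,-.1),(-.032,-.1)],world("top",cv([(149,132),(152,274),(598,109),(605,251)],5,(165,185)),.026))
print(t,a,r)
t=np.array([.6084,.1143]);a=np.radians(3.2)
for y in(-.06,-.02,.02,.06):print(y,t+[-np.sin(a)*y,np.cos(a)*y])
im=capture("top");cv2.imwrite("pics/top5.png",im[:,:,::-1])
for c in("top","side"):
  if c=="side": capture(c)
  print([(np.round(d["xy"],1).tolist(),round(d["score"],2)) for d in nets.landmark_of(c,"plaque0")])
print(pix("side",[[.4615,-.0392,.008],[.4529,.0847,.008]]),pix("top",[[.4615,-.0392,.008],[.4529,.0847,.008]]))
s=status.observe();print(s["eef_pos"],s["ee_rot"],s["width"])
E
```

```text
time: 25.03
eef_pos: [0.4613, -0.0377, 0.158]
ee_rot: [-180.0, 0.0, 97.5]
wrist_force: [0.7, -0.1, 0.0]
width: 0.0462
grasp_force: 0.0
[0.60832076 0.11358879] 3.1231984302641873 [0.00055877 0.00022147 0.00025895 0.00019033]
-0.06 [0.61174929 0.05439355]
-0.02 [0.60951643 0.09433118]
0.02 [0.60728357 0.13426882]
0.06 [0.60505071 0.17420645]
[([253.4, 294.4], 0.67)]
[([327.7, 264.7], 0.9), ([197.2, 323.8], 0.56)]
[[328.25125723 264.95748285]
 [297.86500774 289.15131732]] [[308.65177719 289.57684957]
 [252.79139935 293.41429397]]
[ 0.46084667 -0.03954099  0.15810002] [-1.79996300e+02  8.01938663e-03  9.73177829e+01] 0.046329147754355406
```

```bash
python3 -m inch '[[0,0,-0.9,0,0,0,0],[0,0,-0.9,0,0,0,0],[0,0,-0.9,0,0,0,0],[0,0,-0.9,0,0,0,0],[0,0,-0.9,0,0,0,0],[0,0,-0.6,0,0,0,0],[0,0,-0.4,0,0,0,0],[0,0,-0.1,0,0,0,0],[0,0,0,0,0,0,0],[0,0,0,0,0,0,0]]'
python3 -m inch '[[0,0,0,0,0,0,-1],[0,0,0,0,0,0,-1],[0,0,0,0,0,0,-1],[0,0,0,0,0,0,-1],[0,0,0,0,0,0,-1],[0,0,0,0,0,0,-1],[0,0,0,0,0,0,-1],[0,0,0,0,0,0,-1],[0,0,0,0,0,0,-1],[0,0,0,0,0,0,-1]]'
python3 -m inch '[[0,0,0.2,0,0,0,-1],[0,0,0.3,0,0,0,-1],[0,0,0.5,0,0,0,-1],[0,0,0.8,0,0,0,-1],[0,0,0.8,0,0,0,-1],[0,0,0.8,0,0,0,-1],[0,0,0.8,0,0,0,-1],[0,0,0.8,0,0,0,-1],[0,0,0,0,0,0,-1],[0,0,0,0,0,0,-1]]'
```

```text
time: 26.07
eef_pos: [0.4614, -0.0394, 0.0467]
ee_rot: [179.9, 0.0, 97.3]
wrist_force: [0.6, 0.2, -0.9]
width: 0.0459
grasp_force: 0.0
time: 26.9
eef_pos: [0.461, -0.039, 0.0462]
ee_rot: [180.0, 0.0, 97.3]
wrist_force: [-0.3, -0.6, 2.0]
width: 0.0099
grasp_force: 30.0
time: 27.73
eef_pos: [0.4613, -0.0392, 0.1469]
ee_rot: [179.9, 0.0, 97.3]
wrist_force: [-0.1, 0.2, -1.4]
width: 0.0099
grasp_force: 30.0
```

```bash
python3 -m inch '[[0.418,0.26,0,0,0,0.954,-1],[0.418,0.26,0,0,0,0.954,-1],[0.418,0.26,0,0,0,0.954,-1],[0.418,0.26,0,0,0,0.954,-1],[0.418,0.26,0,0,0,0.954,-1],[0.418,0.26,0,0,0,0.954,-1],[0.418,0.26,0,0,0,0.954,-1],[0.418,0.26,0,0,0,0.954,-1],[0.418,0.26,0,0,0,0.954,-1],[0.418,0.26,0,0,0,0.954,-1]]'
python3 -m inch '[[0.418,0.26,0,0,0,0.954,-1],[0.418,0.26,0,0,0,0.954,-1],[0.418,0.26,0,0,0,0.954,-1],[0.418,0.26,0,0,0,0.954,-1],[0.418,0.26,0,0,0,0.954,-1],[0.418,0.26,0,0,0,0.954,-1],[0.418,0.26,0,0,0,0.954,-1],[0.418,0.26,0,0,0,0.954,-1],[0,0,0,0,0,0,-1],[0,0,0,0,0,0,-1]]'
python3 -m inch '[[0,0,-0.4,0,0,0,-1],[0,0,-0.5,0,0,0,-1],[0,0,-0.4,0,0,0,-1],[0,0,-0.3,0,0,0,-1],[0,0,-0.2,0,0,0,-1],[0,0,-0.2,0,0,0,-1],[0,0,0,0,0,0,-1],[0,0,0,0,0,0,-1],[0,0,0,0,0,0,-1],[0,0,0,0,0,0,-1]]'
python3 - <<'E'
from h import *
s=status.observe();print(s["eef_pos"],s["ee_rot"],s["width"])
for c in("top","side"):
    im=capture(c);cv2.imwrite(f"pics/{c}6.png",im[:,:,::-1])
im=cv2.imread("pics/top6.png")[175:275,165:325];sd=cv2.imread("pics/side6.png")[180:280,210:330]
cv2.imwrite("pics/m7.png",cv2.resize(sd,(720,600),interpolation=cv2.INTER_CUBIC))
E
```

```text
time: 28.57
eef_pos: [0.5441, 0.0133, 0.1446]
ee_rot: [-179.9, -0.1, 145.3]
wrist_force: [-0.1, 0.9, -0.3]
width: 0.0097
grasp_force: 30.0
time: 29.4
eef_pos: [0.6107, 0.0546, 0.1446]
ee_rot: [180.0, -0.1, -176.9]
wrist_force: [0.8, -0.6, -0.6]
width: 0.0099
grasp_force: 30.0
time: 30.23
eef_pos: [0.6117, 0.0545, 0.1066]
ee_rot: [-180.0, 0.1, -176.8]
wrist_force: [-0.4, -0.2, -0.7]
width: 0.0098
grasp_force: 30.0
[0.61170877 0.05452658 0.10661292] [-1.79999868e+02  5.35885069e-02 -1.76794940e+02] 0.00980283666117418
```

View pics/m7.png

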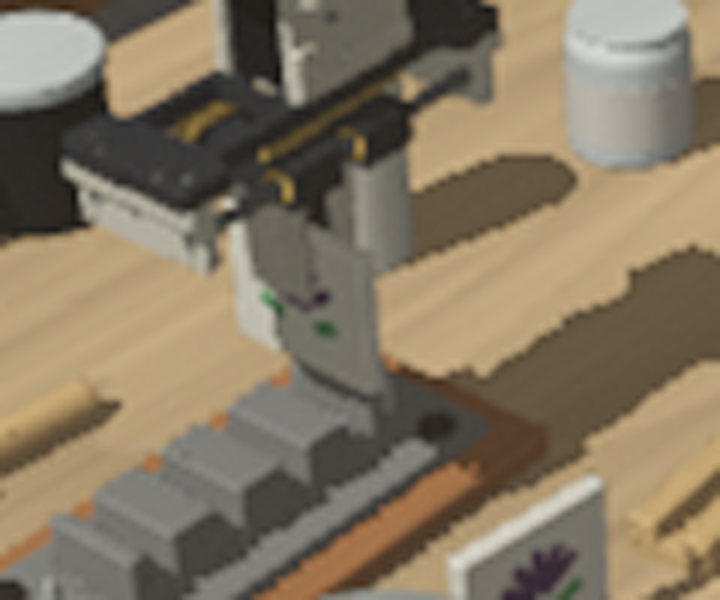

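```bash
python3 -m inch '[[0,0,-0.2,0,0,0,-1],[0,0,-0.2,0,0,0,-1],[0,0,-0.2,0,0,0,-1],[0,0,-0.1,0,0,0,-1],[0,0,-0.1,0,0,0,-1],[0,0,-0.1,0,0,0,-1],[0,0,-0.1,0,0,0,-1],[0,0,0,0,0,0,-1],[0,0,0,0,0,0,-1],[0,0,0,0,0,0,-1]]'
python3 -m inch '[[0,0,-0.15,0,0,0,-1],[0,0,-0.15,0,0,0,-1],[0,0,-0.15,0,0,0,-1],[0,0,-0.15,0,0,0,-1],[0,0,-0.15,0,0,0,-1],[0,0,-0.15,0,0,0,-1],[0,0,-0.15,0,0,0,-1],[0,0,-0.1,0,0,0,-1],[0,0,0,0,0,0,-1],[0,0,0,0,0,0,-1]]'
```

```text
time: 31.17
eef_pos: [0.6115, 0.0545, 0.0863]
ee_rot: [180.0, 0.0, -176.8]
wrist_force: [0.2, -0.2, -0.4]
width: 0.0101
grasp_force: 30.0
time: 32.0
eef_pos: [0.6114, 0.0545, 0.063]
ee_rot: [180.0, -0.0, -176.8]
wrist_force: [0.8, -0.1, -0.2]
width: 0.0097
grasp_force: 30.0
```

Inserted without contact force, with about 1.5 mm left. I'll lower it and release, opening only partly.

```bash
python3 -m inch '[[0,0,-0.05,0,0,0,-1],[0,0,-0.04,0,0,0,-1],[0,0,0,0,0,0,-1],[0,0,0,0,0,0,-1],[0,0,0,0,0,0,-1],[0,0,0,0,0,0,-0.3],[0,0,0,0,0,0,-0.3],[0,0,0,0,0,0,-0.3],[0,0,0,0,0,0,-0.3],[0,0,0,0,0,0,-0.3]]'
python3 -m inch '[[0,0,0.2,0,0,0,-0.3],[0,0,0.4,0,0,0,-0.3],[0,0,0.6,0,0,0,-0.3],[0,0,0.8,0,0,0,0],[0,0,0.8,0,0,0,0],[0,0,0.8,0,0,0,0],[0,0,0.8,0,0,0,0],[0,0,0.8,0,0,0,0],[0,0,0,0,0,0,0],[0,0,0,0,0,0,0]]'
```

```text
time: 32.83
eef_pos: [0.6114, 0.0546, 0.0614]
ee_rot: [180.0, 0.0, -176.8]
wrist_force: [0.2, 0.2, 0.2]
width: 0.0318
grasp_force: 0.0
time: 33.67
eef_pos: [0.6119, 0.0546, 0.1665]
ee_rot: [-180.0, 0.1, -176.8]
wrist_force: [1.0, -0.5, -0.8]
width: 0.046
grasp_force: 0.0
```

```bash
python3 -m inch '[[-0.398,0.075,0,0,0,-0.963,0],[-0.398,0.075,0,0,0,-0.963,0],[-0.398,0.075,0,0,0,-0.963,0],[-0.398,0.075,0,0,0,-0.963,0],[-0.398,0.075,0,0,0,-0.963,0],[-0.398,0.075,0,0,0,-0.963,0],[-0.398,0.075,0,0,0,-0.963,0],[-0.398,0.075,0,0,0,-0.963,0],[-0.398,0.075,0,0,0,-0.963,0],[-0.398,0.075,0,0,0,-0.963,0]]'
python3 -m inch '[[-0.398,0.075,0,0,0,-0.963,0],[-0.398,0.075,0,0,0,-0.963,0],[-0.398,0.075,0,0,0,-0.963,0],[-0.398,0.075,0,0,0,-0.963,0],[-0.398,0.075,0,0,0,-0.963,0],[-0.398,0.075,0,0,0,-0.963,0],[-0.398,0.075,0,0,0,-0.963,0],[-0.398,0.075,0,0,0,-0.963,0],[-0.398,0.075,0,0,0,-0.963,0],[-0.398,0.075,0,0,0,-0.963,0]]'
python3 -m inch '[[0,0,-0.4,0,0,0,0],[0,0,-0.4,0,0,0,0],[0,0,0,0,0,0,0],[0,0,0,0,0,0,0],[0,0,0,0,0,0,0],[0,0,0,0,0,0,0],[0,0,0,0,0,0,0],[0,0,0,0,0,0,0],[0,0,0,0,0,0,0],[0,0,0,0,0,0,0]]'
python3 - <<'E'
from h import *
for c in("top","side"):
    im=capture(c);cv2.imwrite(f"pics/{c}7.png",im[:,:,::-1])
    print([(np.round(d["xy"],1).tolist(),round(d["score"],2)) for d in nets.landmark_of(c,"plaque0")])
print(pix("side",[[.4529,.0847,.008],[.6115,.0543,.023]]),pix("top",[[.4529,.0847,.008],[.6115,.0543,.023]]))
im=cv2.imread("pics/top7.png")[185:305,165:325]
cv2.imwrite("pics/m8.png",np.hstack([cv2.resize(im,(400,300),interpolation=cv2.INTER_CUBIC),cv2.resize(cv2.imread("pics/side7.png")[190:310,190:350],(400,300),interpolation=cv2.INTER_CUBIC)]))
E
```

```text
time: 34.5
eef_pos: [0.5306, 0.0696, 0.1641]
ee_rot: [-179.9, -0.1, 134.8]
wrist_force: [0.6, -0.3, 0.7]
width: 0.0457
grasp_force: 0.0
time: 35.33
eef_pos: [0.4511, 0.0846, 0.1643]
ee_rot: [-179.9, 0.0, 86.7]
wrist_force: [0.4, 0.0, 0.3]
width: 0.0458
grasp_force: 0.0
time: 36.17
eef_pos: [0.4523, 0.0846, 0.1495]
ee_rot: [180.0, -0.0, 86.9]
wrist_force: [0.7, -0.4, 1.1]
width: 0.0456
grasp_force: 0.0
[([506.1, 330.5], 0.64), ([265.4, 221.9], 0.58)]
[([300.6, 284.6], 0.88), ([263.4, 251.8], 0.64), ([206.7, 280.4], 0.52), ([254.2, 261.3], 0.34)]
[[297.86500774 289.15131732]
 [262.83253435 254.36390484]] [[252.79139935 293.41429397]
 [266.79309426 221.72311573]]
```

View pics/m8.png

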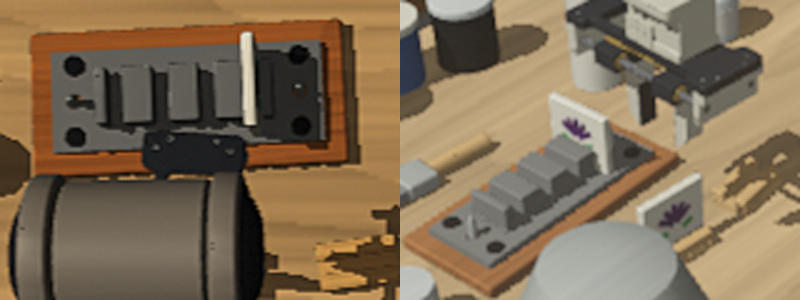

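Plaque A stands upright in its slot and plaque B is still in its stand, below the gripper. I'll grip B.

```bash
python3 -m inch '[[0,0,-0.9,0,0,0,0],[0,0,-0.9,0,0,0,0],[0,0,-0.9,0,0,0,0],[0,0,-0.9,0,0,0,0],[0,0,-0.7,0,0,0,0],[0,0,-0.5,0,0,0,0],[0,0,-0.3,0,0,0,0],[0,0,-0.07,0,0,0,0],[0,0,0,0,0,0,0],[0,0,0,0,0,0,0]]'
python3 -m inch '[[0,0,0,0,0,0,-1],[0,0,0,0,0,0,-1],[0,0,0,0,0,0,-1],[0,0,0,0,0,0,-1],[0,0,0,0,0,0,-1],[0,0,0,0,0,0,-1],[0,0,0,0,0,0,-1],[0,0,0,0,0,0,-1],[0,0,0,0,0,0,-1],[0,0,0,0,0,0,-1]]'
python3 -m inch '[[0,0,0.2,0,0,0,-1],[0,0,0.3,0,0,0,-1],[0,0,0.5,0,0,0,-1],[0,0,0.8,0,0,0,-1],[0,0,0.8,0,0,0,-1],[0,0,0.8,0,0,0,-1],[0,0,0.8,0,0,0,-1],[0,0,0.8,0,0,0,-1],[0,0,0,0,0,0,-1],[0,0,0,0,0,0,-1]]'
```

```text
time: 37.2
eef_pos: [0.4526, 0.0846, 0.0464]
ee_rot: [179.9, -0.0, 86.9]
wrist_force: [0.9, -0.1, 0.1]
width: 0.046
grasp_force: 0.0
time: 38.03
eef_pos: [0.4522, 0.0845, 0.046]
ee_rot: [180.0, 0.0, 86.9]
wrist_force: [-0.2, -0.8, 0.3]
width: 0.0098
grasp_force: 30.0
time: 38.87
eef_pos: [0.4526, 0.0846, 0.1467]
ee_rot: [179.9, -0.0, 86.9]
wrist_force: [-0.5, -0.5, -1.1]
width: 0.0097
grasp_force: 30.0
```

```bash
python3 -m inch '[[0.382,0.224,0,0,0,0.963,-1],[0.382,0.224,0,0,0,0.963,-1],[0.382,0.224,0,0,0,0.963,-1],[0.382,0.224,0,0,0,0.963,-1],[0.382,0.224,0,0,0,0.963,-1],[0.382,0.224,0,0,0,0.963,-1],[0.382,0.224,0,0,0,0.963,-1],[0.382,0.224,0,0,0,0.963,-1],[0.382,0.224,0,0,0,0.963,-1],[0.382,0.224,0,0,0,0.963,-1]]'
python3 -m inch '[[0.382,0.224,0,0,0,0.963,-1],[0.382,0.224,0,0,0,0.963,-1],[0.382,0.224,0,0,0,0.963,-1],[0.382,0.224,0,0,0,0.963,-1],[0.382,0.224,0,0,0,0.963,-1],[0.382,0.224,0,0,0,0.963,-1],[0.382,0.224,0,0,0,0.963,-1],[0.382,0.224,0,0,0,0.963,-1],[0.382,0.224,0,0,0,0.963,-1],[0.382,0.224,0,0,0,0.963,-1]]'
python3 -m inch '[[0,0,-0.4,0,0,0,-1],[0,0,-0.5,0,0,0,-1],[0,0,-0.4,0,0,0,-1],[0,0,-0.3,0,0,0,-1],[0,0,-0.2,0,0,0,-1],[0,0,-0.2,0,0,0,-1],[0,0,0,0,0,0,-1],[0,0,0,0,0,0,-1],[0,0,0,0,0,0,-1],[0,0,0,0,0,0,-1]]'
python3 -c "
from h import *
s=status.observe();print(s['eef_pos'],s['ee_rot'],s['width'])"
```

```text
time: 39.7
eef_pos: [0.5282, 0.1295, 0.1445]
ee_rot: [-179.9, -0.1, 135.3]
wrist_force: [-0.5, 0.0, -0.3]
width: 0.0099
grasp_force: 30.0
time: 40.53
eef_pos: [0.6046, 0.1742, 0.1441]
ee_rot: [-180.0, -0.2, -176.6]
wrist_force: [0.2, 0.7, -0.8]
width: 0.01
grasp_force: 30.0
time: 41.37
eef_pos: [0.6053, 0.1742, 0.1065]
ee_rot: [180.0, 0.1, -176.8]
wrist_force: [0.2, -0.6, -0.3]
width: 0.01
grasp_force: 30.0
[0.60530086 0.17416336 0.1064827 ] [ 1.79989621e+02  5.79073217e-02 -1.76799470e+02] 0.009976314899306254
```

```bash
python3 -m inch '[[0,0,-0.2,0,0,0,-1],[0,0,-0.2,0,0,0,-1],[0,0,-0.2,0,0,0,-1],[0,0,-0.1,0,0,0,-1],[0,0,-0.1,0,0,0,-1],[0,0,-0.1,0,0,0,-1],[0,0,-0.1,0,0,0,-1],[0,0,0,0,0,0,-1],[0,0,0,0,0,0,-1],[0,0,0,0,0,0,-1]]'
python3 -m inch '[[0,0,-0.15,0,0,0,-1],[0,0,-0.15,0,0,0,-1],[0,0,-0.15,0,0,0,-1],[0,0,-0.15,0,0,0,-1],[0,0,-0.15,0,0,0,-1],[0,0,-0.15,0,0,0,-1],[0,0,-0.15,0,0,0,-1],[0,0,-0.1,0,0,0,-1],[0,0,0,0,0,0,-1],[0,0,0,0,0,0,-1]]'
```

```text
time: 42.2
eef_pos: [0.6051, 0.1742, 0.0861]
ee_rot: [180.0, 0.0, -176.8]
wrist_force: [0.2, -0.4, -0.3]
width: 0.0102
grasp_force: 30.0
time: 43.03
eef_pos: [0.605, 0.1741, 0.0628]
ee_rot: [180.0, -0.0, -176.8]
wrist_force: [1.0, 0.6, -1.2]
width: 0.0097
grasp_force: 30.0
```

Next I release, retreat up and back towards the robot, and take a final look.

```bash
python3 -m inch '[[0,0,-0.05,0,0,0,-1],[0,0,-0.03,0,0,0,-1],[0,0,0,0,0,0,-1],[0,0,0,0,0,0,-1],[0,0,0,0,0,0,-1],[0,0,0,0,0,0,-0.3],[0,0,0,0,0,0,-0.3],[0,0,0,0,0,0,-0.3],[0,0,0,0,0,0,-0.3],[0,0,0,0,0,0,-0.3]]'
python3 -m inch '[[0,0,0.2,0,0,0,-0.3],[0,0,0.4,0,0,0,-0.3],[0,0,0.6,0,0,0,-0.3],[0,0,0.8,0,0,0,0],[0,0,0.8,0,0,0,0],[0,0,0.8,0,0,0,0],[0,0,0.8,0,0,0,0],[0,0,0.8,0,0,0,0],[0,0,0,0,0,0,0],[0,0,0,0,0,0,0]]'
python3 -m inch '[[-0.5,-1,0,0,0,0,0],[-1,-1,0,0,0,0,0],[-1,-1,0,0,0,0,0],[-1,-1,0,0,0,0,0],[-1,-1,0,0,0,0,0],[-1,-1,0,0,0,0,0],[-1,-1,0,0,0,0,0],[-1,-1,0,0,0,0,0],[-1,-1,0,0,0,0,0],[-1,-1,0,0,0,0,0]]'
python3 -m inch '[[0,-1,0,0,0,0,0],[0,-1,0,0,0,0,0],[0,-1,0,0,0,0,0],[0,-1,0,0,0,0,0],[0,-1,0,0,0,0,0],[0,-1,0,0,0,0,0],[0,-1,0,0,0,0,0],[0,-1,0,0,0,0,0],[0,-1,0,0,0,0,0],[0,0,0,0,0,0,0]]'
python3 - <<'E'
from h import *
for c in("top","side"):
    im=capture(c);cv2.imwrite(f"pics/{c}9.png",im[:,:,::-1])
r=lambda a:cv2.resize(a,(400,300),interpolation=cv2.INTER_CUBIC)
t=cv2.imread("pics/top9.png");s=cv2.imread("pics/side9.png")
cv2.imwrite("pics/m9.png",np.vstack([np.hstack([r(t[185:305,165:325]),r(s[200:320,180:340])]),np.hstack([r(t),r(s)])]))
E
```

```text
time: 43.87
eef_pos: [0.605, 0.1741, 0.0614]
ee_rot: [180.0, 0.0, -176.8]
wrist_force: [-0.9, -0.3, -0.5]
width: 0.0318
grasp_force: 0.0
time: 44.7
eef_pos: [0.6056, 0.1742, 0.167]
ee_rot: [180.0, 0.2, -176.8]
wrist_force: [0.8, -0.2, -1.1]
width: 0.0461
grasp_force: 0.0
time: 45.53
eef_pos: [0.4132, -0.0264, 0.1645]
ee_rot: [180.0, -0.1, -176.8]
wrist_force: [0.1, -0.4, -0.1]
width: 0.0459
grasp_force: 0.0
time: 46.37
eef_pos: [0.4148, -0.2085, 0.1646]
ee_rot: [-180.0, -0.0, -176.9]
wrist_force: [0.5, -0.1, -1.2]
width: 0.0459
grasp_force: 0.0
```

View pics/m9.png

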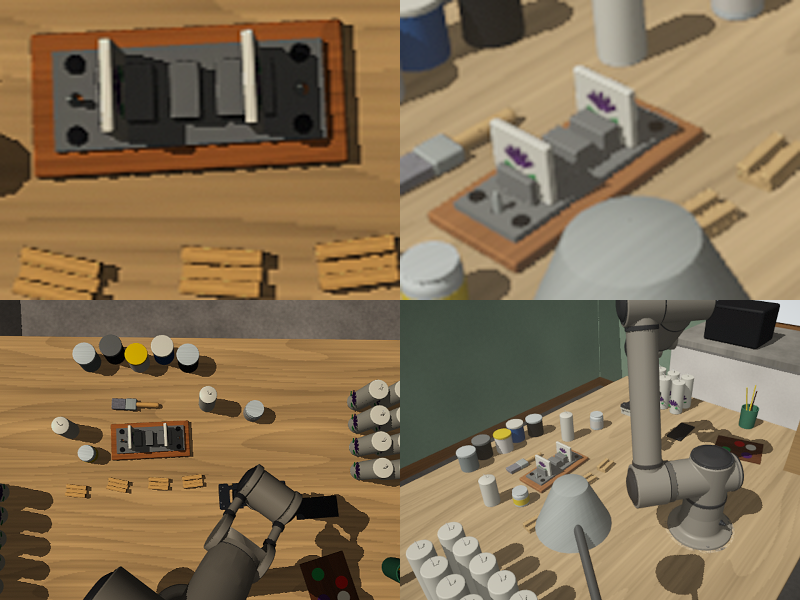

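Both plaques stand upright in the end slots, all four stands are empty, and the pins look flush. The tins, candles, phone and brush look where they were.

```bash
python3 -c "
from plant import ticket
print(ticket.close_job())"
```

```text
the job is handed in; nothing more can be done
None
```

The job is handed in: the rack is seated on both pegs and locked with all four pins pushed flush, and both plaques present stand upright in its end slots, with the tins, candles, phone and brush left where they were.

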